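Take the filter carrier off the T-slot optical rail

ROBOT

A 6-joint arm with a two-finger parallel gripper is mounted at the origin on the work surface. World frame = base frame: x ahead of the robot, y to its left, z up, the work surface at z = 0. Lengths are in mm, angles in rad, forces in N, time in s.
With the tool pointing down it reaches from about 375 to 925 mm from the base axis. Payload 5.7 kg.
Tool frame: the origin (TCP) lies between the finger pads; the fingertips stand 22 mm ahead of it and the grasp point (between the pads) lies 3 mm ahead of it; z points along the fingers, x is the direction in which the jaws open and shut, and the axes are right-handed (so a half turn about z gives the same grasp; the last joint's range is limited). The gripper opens to 88 mm and grips with 3 to 60 N. Pads are 20 mm wide; open, the fingers measure 115 mm over their backs; the gripper's body (75 mm by 178 mm) begins 61 mm behind the grasp point.
Start: joints at [1.234, 0.359, 1.51, -0, 1.272, -0.115], TCP at [131.986, 585.27, 212.223] pointing down, gripper open.
Joint ranges: [-2.97, 2.97], [-1.01, 2.36], [0.21, 2.38], [-0.96, 4.11], [0.2, 2.71], [-2.98, 2.98]. Speed limits (rad/s): [2.39, 2.39, 3.14, 3.14, 3.14, 3.14].

INTERFACE

Orientations are given as [roll, pitch, yaw] about the fixed x, y, z axes, in that order (R = Rz(yaw) Ry(pitch) Rx(roll)).
In Python, from station import goto, movel, set_joints, move_gripper, sleep, solve_ik, get_obs, grab_frame, camera_model, PlanningError, hand_in gives the robot as it stands. Calls block until the motion is done:
- goto(position, orientation): joint-space move of the TCP to a pose.
- movel(position, velocity=150, ori=None): straight line of the TCP; ori=None keeps the orientation; velocity is the mean speed in mm/s.
- set_joints(angles): joint-space move.
- move_gripper(opening): finger opening in mm; the grip force is fixed at half the most; returns when the fingers have stopped.
- sleep(seconds).
- solve_ik(position, orientation): joint angles nearest the present ones, or None.
- get_obs(): the state.
- grab_frame(name): name is "side" or "top" or "wrist"; returns the picture (400x640x3 uint8, blue, green, red); there is no depth.
- camera_model(name): a dict with "K" (3x3 intrinsics, pixels), "k1" (the pictures are not rectified: a ray, as slopes to the right and down, at radius r is drawn at 1 + k1 r^2 times it, then the intrinsics apply), "xyz" and "attitude" of the camera in the world. Camera axes: x right, y down, z forward; pixel columns grow to the right and rows downward; lengths in mm; the calibration is good to about 2 mm. A picture is of the moment at which its call begins: read the wrist's pose just before it. camera_model takes no time and is no camera call; for the wrist camera it gives the pose at the moment of the call.
A pose or a line that the arm cannot do raises PlanningError and nothing moves.
- hand_in(): hands the job in, once; it reports no verdict.
The state is a dict: "time": time; "qpos": joint angles; "joint_velocities": joint speeds; "joint_torque": joint torques, N m; "ee_pos": TCP position; "tool_rot": TCP orientation; "force": force on the tool from outside, world axes, zero at the start; "torque": the same for the moment, N m; "width": finger opening in mm.
Only numpy, scipy, OpenCV 4.12 (cv2) and the standard library are available. Lean on these libraries where they do the work, as an engineer would, in place of code of your own. Each camera call takes 0.05 s, during which the arm holds its last target.

TASK

Take the orange filter carrier off the optical rail: slide it along the T-slot into the grey loading block, easing it up to the orange stop plate without ramming it, lift it out through the wide mouth there without forcing it, and set it down gently, standing upright on its foot in the blue accessory tray. Leave the iris carrier, the slide box and the objective canister where they are.

Things in the scene. Friction and masses are not known exactly. Their poses are not given: they have to be found in the camera images.
- filter_carrier: Loose carrier, 118 mm tall, 0.26-0.44 kg, slides easily in the rail's T-slot with 1 mm side play. Origin: centre of the foot's underside (25.5 mm above the bench in the slot); z up, x along slot. T-foot 50 (x) x 32 x 7 mm, neck 12 mm wide, black saddle 52 (x) x 54 mm at z 14.5-28.5 riding on the rail, post, black frame 12 (x) x 52 mm at z 36-88 with round orange filter.
- grip_tab (a point): Centre of the carrier's plain aluminium grip tab, 12 mm thick along the slot (x), 24 mm wide (y), 30 mm tall, its top 15 mm above this point. Grip it across the 12 mm, closing along the slot. The frame below it is just as thick, so fingertips may overlap it. Axes as the carrier's.
- rail: Aluminium T-slot rail fixed on the bench, 60 mm wide, 40 mm high. Origin on the bench under the slot's middle line; x along the slot towards the loading end (roughly to the robot's right), z up. Slot 14 mm wide; the carrier's foot catches under its 6 mm lips when raised 1.5 mm. A black lamp head 112 mm above the bench closes the other end (x -210 to -144 mm).
- nearest_stop (a point): Point on the slot line at the rail's top, where the grey loading block's stop face is when nearest. The block is clamped 0 to 50 mm farther along the rail's +x, not measured: feel or look. It has a top mouth 38 mm wide, 57 mm long, ending at an orange stop plate 13 mm above the rail's top. Saddle against it, the foot is in the mouth with 1 mm free ahead, 6 behind: back off 1 to 3 mm, lift.
- tray_floor (a point): Centre of the inner floor of the blue, rubber-lined, open accessory tray fixed on the bench; 5 mm above the bench, axes along the tray's sides. Inside 102 x 102 mm, walls 5 mm thick, 26 mm high from the bench.
- iris_carrier: Bystander: loose carrier with a round aluminium iris, in the same slot between the filter carrier and the lamp, same foot and saddle, 104 mm tall, at least 85 mm from the filter carrier. Origin at the centre of the foot's underside.
- slide_box: Bystander: loose blue and white microscope-slide box 77 x 97 x 34 mm; origin at the centre of its underside.
- objective_can: Bystander: loose grey objective canister, 42 mm across, 60 mm tall, standing; origin at the centre of its underside.
- tray: The blue accessory tray itself, 112 x 112 x 26 mm outside, fixed; origin at the centre of its underside.
There are look-alikes about, which are no part of the job. Leave any green or yellow look-alike of the filter_carrier alone.

How it is judged (in metres and radians):
On the way, in this order (a step that is already met when the one before it is completed fails the run):
1. the filter carrier has been slid along the slot to the loading end, still seated in the slot (x of filter_carrier in the frame of rail above 0.088 m and z of filter_carrier in the frame of rail below 0.03 m), for 0.1 s.
2. it has been lifted out, its foot clear above the rail's top (z of filter_carrier in the frame of rail above 0.045 m), for 0.1 s.
At the end, for the whole second after the job is handed in: The filter carrier stands on its foot on the tray's floor (within 4 mm in height), inside the walls (origin within 35 mm of the centre along each side), upright within 0.08 rad, released and at rest; the iris carrier, slide box and objective canister are within 20 mm of where they were (x of filter_carrier in the frame of tray_floor between -0.035 and 0.035 m and y of filter_carrier in the frame of tray_floor between -0.035 and 0.035 m and z of filter_carrier in the frame of tray_floor below 0.004 m and angle between filter_carrier's own z axis and vertical below 0.08 rad and linear speed of filter_carrier below 0.01 m/s and distance of each of iris_carrier, slide_box, objective_can from where it was at the start of the episode below 0.02 m); the robot touches nothing.
It fails at once if the carrier is rammed or wrenched in the rail or loading block (over 45 N) (contact force between filter_carrier and rail above 45 N).
It fails at once if the carrier is dropped or pressed hard onto the tray (over 45 N) (contact force between filter_carrier and tray above 45 N).
It fails at once if the filter carrier is tipped over (angle between filter_carrier's own z axis and vertical above 0.5 rad).
It fails at once if a bystander is pushed away or knocked over (distance of any of iris_carrier, slide_box, objective_can from where it was at the start of the episode above 0.03 m or angle between objective_can's own z axis and vertical above 0.4 rad).
It also fails if it takes over 48 s, if anything falls off the work surface, if the arm or the gripper's body presses on something with over 40 N, if the wrist force passes 120 N, or if a joint passes its speed limit or range.

## Working session

There is one attempt and no reset: what is moved stays moved. The work goes in short steps, each a Python script; the robot and the scene stay as the last script left them, time stands still between calls to the robot, and variables do not carry over. Pictures are saved under pics/ and viewed, and the job is handed in when it is done.

```bash
ls; mkdir -p pics
python3 - <<'E'
from station import *
import cv2
o=get_obs();print(o)
for n in("side","top","wrist"):
    m=camera_model(n);print(n,m)
    cv2.imwrite(f"pics/{n}0.png",grab_frame(n))
E
```

```text
pics
{'time': 0.0, 'qpos': array([ 1.23388311e+00,  3.59520654e-01,  1.51142339e+00, -2.52281361e-05,
        1.27253425e+00, -1.15113101e-01]), 'joint_velocities': array([ 0.00033517, -0.00052079,  0.00055645, -0.00089259, -0.00118874,
        0.0006689 ]), 'joint_torque': array([ 1.74614546e-03, -5.15359175e+01, -2.70717824e+01,  6.76266826e-02,
        3.47875035e-02, -2.03108971e-04]), 'ee_pos': array([131.77527443, 584.60898858, 211.40376676]), 'tool_rot': array([-3.14140001e+00,  1.87592721e-03,  1.34900383e+00]), 'force': array([ 0.50638825, -0.00094794,  0.64020728]), 'torque': array([0.01035541, 0.02432071, 0.0080312 ]), 'width': 87.64142381961372}
side {'K': array([[377.86207444,   0.        , 319.33522241],
       [  0.        , 377.86207444, 194.06239202],
       [  0.        ,   0.        ,   1.        ]]), 'k1': -0.023006161813633345, 'xyz': array([ 335.07909111, -485.69653746,  598.50530052]), 'attitude': array([-2.43498916, -0.01352694, -0.36345848])}
top {'K': array([[445.22432858,   0.        , 315.25489891],
       [  0.        , 445.22432858, 205.97260623],
       [  0.        ,   0.        ,   1.        ]]), 'k1': -0.08547870825214203, 'xyz': array([366.15342788, -67.54761209, 856.12361822]), 'attitude': array([-2.94928749,  0.02928716, -1.58228757])}
wrist {'K': array([[360.52351322,   0.        , 324.40680659],
       [  0.        , 360.52351322, 202.06271165],
       [  0.        ,   0.        ,   1.        ]]), 'k1': -0.032945608252500216, 'xyz': array([ 54.45166196, 603.79235298, 383.78774932]), 'attitude': array([2.84747842e+00, 1.20094446e-03, 1.34996851e+00])}
```

View pics/side0.png

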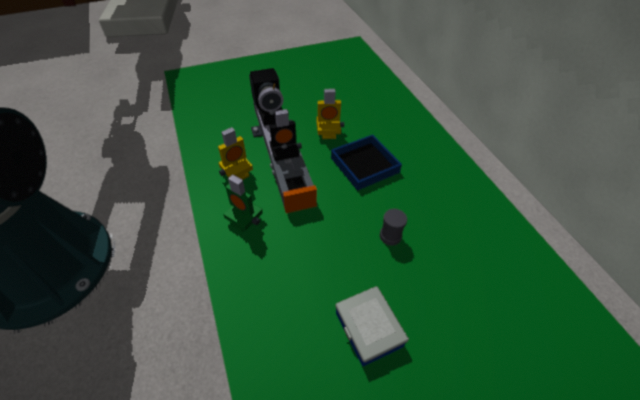

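View pics/top0.png

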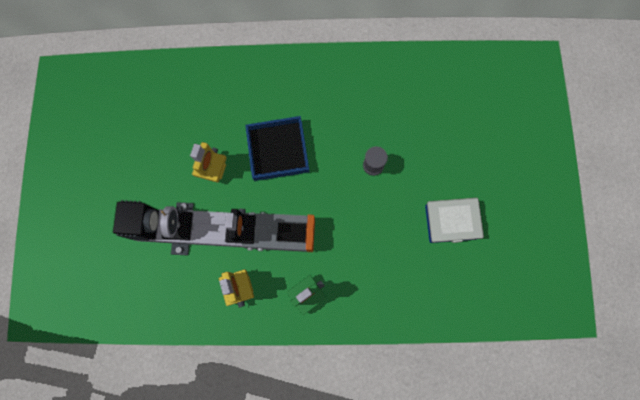

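View pics/wrist0.png

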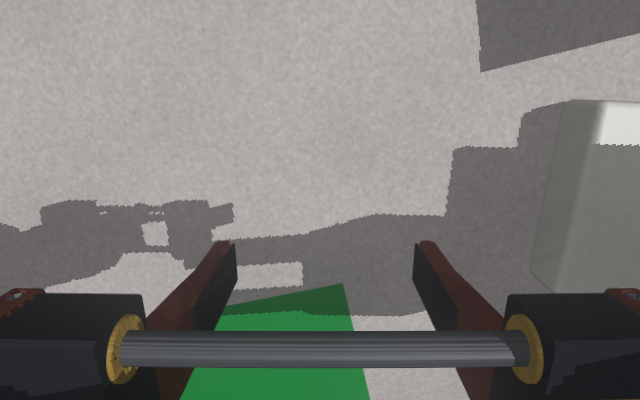

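The candidates in the top view are yellow at (208,163), yellow at (236,288), green at (306,292), and a black carrier on the rail at (240,226). The black one fits: black saddle and frame, orange filter, sitting in the rail. I'll confirm it in an enlarged crop.

```bash
cat > h.py <<'E'
import numpy as np, cv2
from scipy.spatial.transform import Rotation as Ro
def Rm(m): return Ro.from_euler('xyz',m['attitude']).as_matrix()
def ray(m,px):
    K=m['K'];d=np.array([(px[0]-K[0,2])/K[0,0],(px[1]-K[1,2])/K[1,1]])
    u=d.copy()
    for _ in range(20): u=d/(1+m['k1']*(u@u))
    v=Rm(m)@np.array([u[0],u[1],1]); return np.array(m['xyz']),v/np.linalg.norm(v)
def onz(m,px,z):
    c,v=ray(m,px); return c+v*(z-c[2])/v[2]
def proj(m,p):
    q=Rm(m).T@(np.array(p,float)-m['xyz']);u=q[:2]/q[2];u=u*(1+m['k1']*(u@u))
    return m['K'][:2,:2]@u+m['K'][:2,2]
def tri(rays):
    A=np.zeros((3,3));b=np.zeros(3)
    for c,v in rays:
        P=np.eye(3)-np.outer(v,v);A+=P;b+=P@c
    x=np.linalg.solve(A,b);return x,[np.linalg.norm((np.eye(3)-np.outer(v,v))@(x-c)) for c,v in rays]
E
python3 - <<'E'
import cv2
t=cv2.imread('pics/top0.png')[100:320,100:340];s=cv2.imread('pics/side0.png')[60:220,210:410]
cv2.imwrite('pics/tc.png',cv2.resize(t,(654,600),interpolation=cv2.INTER_CUBIC))
cv2.imwrite('pics/sc.png',cv2.resize(s,None,fx=3.75,fy=3.75,interpolation=cv2.INTER_CUBIC))
E
```

```text
(no output)
```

View pics/tc.png

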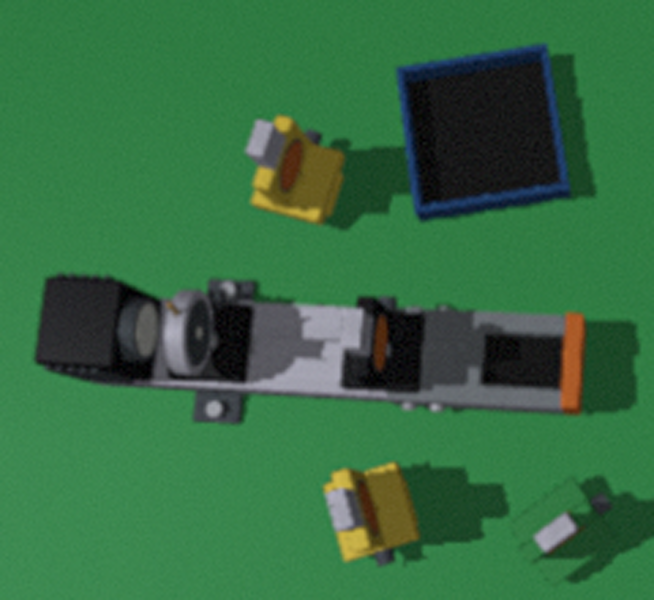

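View pics/sc.png

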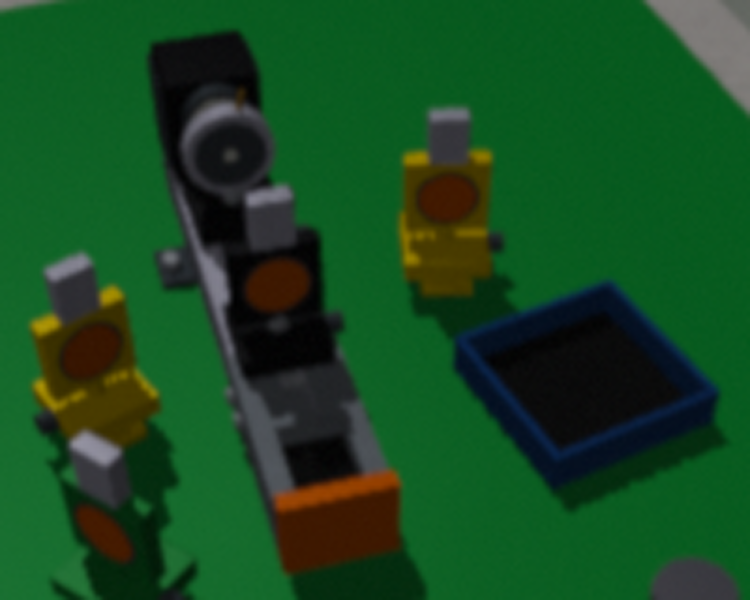

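The crop confirms it: the carrier on the rail at top (240,226) / side (284,130) has a black saddle, black frame, orange filter and bare tab. The others are yellow or green bodies standing on the bench. Next I'll measure the tab, stop plate and tray.

Run:
```python
from station import camera_model
from h import *
t=cv2.imread('pics/top0.png');s=cv2.imread('pics/side0.png')
mt,ms=camera_model('top'),camera_model('side')
ht,hs=[cv2.cvtColor(i,cv2.COLOR_BGR2HSV) for i in(t,s)]
def blobs(mask,amin,box=None):
    if box: 
        q=np.zeros_like(mask);q[box[1]:box[3],box[0]:box[2]]=mask[box[1]:box[3],box[0]:box[2]];mask=q
    c,_=cv2.findContours(mask,cv2.RETR_EXTERNAL,cv2.CHAIN_APPROX_NONE)
    return [k for k in c if cv2.contourArea(k)>amin]
# orange plate
for n,h,m,bx,z in(('top',ht,mt,(295,205,330,260),53),('side',hs,ms,(270,170,330,220),None)):
    for k in blobs(cv2.inRange(h,(3,120,80),(16,255,255)),30,bx):
        r=cv2.minAreaRect(k);b=cv2.boxPoints(r);print(n,'orange',b.round(1).tolist(),cv2.contourArea(k))
        if z: print([onz(m,p,z).round(1).tolist() for p in b])
# tray: blue, convex hull quad on top
for k in blobs(cv2.inRange(ht,(100,90,40),(125,255,255)),100,(230,100,325,195)):
    hu=cv2.convexHull(k);b=cv2.boxPoints(cv2.minAreaRect(hu))
    ap=cv2.approxPolyDP(hu,4,True)[:,0]
    for q in(b,ap.astype(float)):
        P=np.array([onz(mt,p,26) for p in q]);print('tray',q.round(1).tolist(),P.round(1)[:,:2].tolist(),P.mean(0).round(1),[np.linalg.norm(P[i]-P[i-1]).round(1) for i in range(len(P))])
# tabs
for n,h,bx in(('top',ht,(222,200,250,250)),('side',hs,(270,105,300,130))):
    g=cv2.inRange(h,(0,0,110),(180,50,255))
    for k in blobs(g,15,bx): print(n,'tab',cv2.boundingRect(k),cv2.boxPoints(cv2.minAreaRect(k)).round(1).tolist())
```

```text
top orange [[304.3999938964844, 249.8000030517578], [306.5, 214.6999969482422], [314.5, 215.10000610351562], [312.5, 250.3000030517578]] 230.5
[[442.4, -25.3, 53.0], [506.9, -29.6, 53.0], [505.8, -44.3, 53.0], [441.4, -39.8, 53.0]]
side orange [[282.20001220703125, 191.3000030517578], [314.3999938964844, 184.10000610351562], [315.6000061035156, 189.89999389648438], [283.3999938964844, 197.0]] 152.5
tray [[243.8000030517578, 124.80000305175781], [300.20001220703125, 115.9000015258789], [309.0, 171.5], [252.60000610351562, 180.39999389648438]] [[695.3, 95.3], [711.1, -17.2], [596.2, -33.7], [580.6, 75.6]] [645.8  30.   26. ] [np.float64(116.3), np.float64(113.6), np.float64(116.1), np.float64(110.4)]
tray [[299.0, 117.0], [308.0, 171.0], [254.0, 179.0], [246.0, 125.0]] [[708.8, -14.9], [597.2, -31.9], [583.3, 72.9], [694.6, 90.9]] [646.   29.3  26. ] [np.float64(106.7), np.float64(112.9), np.float64(105.6), np.float64(112.8)]
top tab (222, 212, 28, 34) [[222.0, 212.0], [249.0, 212.0], [249.0, 245.0], [222.0, 245.0]]
side tab (276, 110, 11, 5) [[275.5, 111.5], [285.70001220703125, 109.5], [286.29998779296875, 112.30000305175781], [276.1000061035156, 114.4000015258789]]
```

Run:
```python
from station import *
from h import *
print(get_obs()['time'])
goto([430,20,300],[np.pi,0,1.505])
sleep(.3)
m=camera_model('wrist');f=grab_frame('wrist');print(m['xyz'],m['attitude'],get_obs()['time'],get_obs()['qpos'])
np.save('w1.npy',np.r_[m['xyz'],m['attitude']]);cv2.imwrite('pics/w1.png',f)
```

```text
0.15
[350.82935897  26.75732497 472.21423733] [ 2.84736812e+00 -5.05482319e-04  1.50660686e+00] 2.8 [-1.13716532e-01  2.84617852e-02  1.71652391e+00 -1.22560491e-05
  1.39669826e+00 -1.61924761e+00]
```

View pics/w1.png

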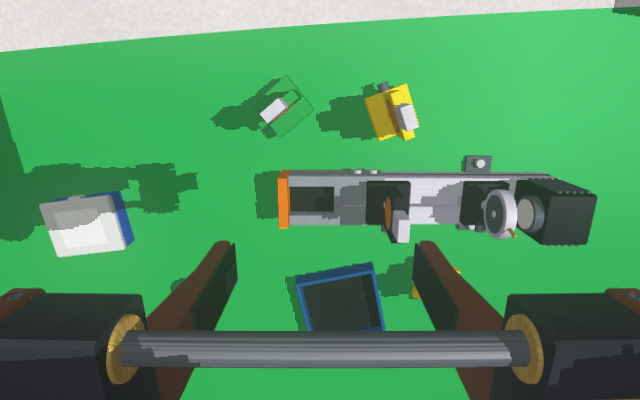

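The wrist view shows the stop plate at (283,202), the filter carrier saddle at (388,205) with its tab at (399,229), the slot running to the lamp at (560,210), and the tray partly at (340,300). I'll enlarge it to measure.

Run:
```python
import cv2
t=cv2.imread('pics/w1.png')[150:260,260:460]
cv2.imwrite('pics/w1c.png',cv2.resize(t,None,fx=4,fy=4,interpolation=cv2.INTER_CUBIC))
```

```text
(no output)
```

View pics/w1c.png

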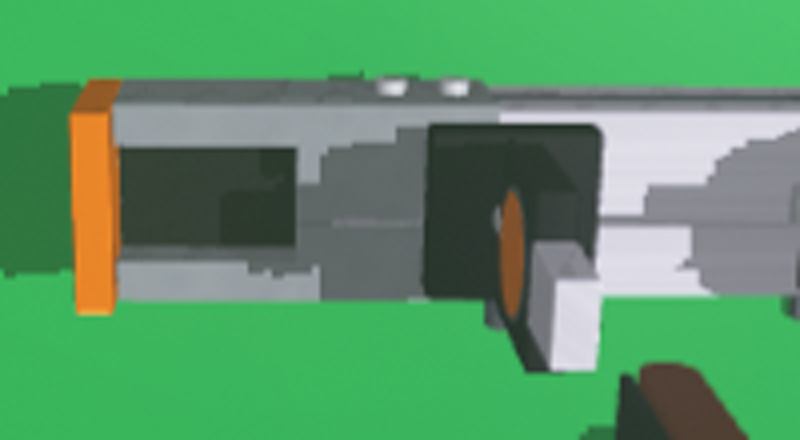

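Run:
```python
from station import camera_model
from h import *
m=dict(camera_model('wrist'));w=np.load('w1.npy');m['xyz'],m['attitude']=w[:3],w[3:]
mt,ms=camera_model('top'),camera_model('side')
P=lambda c,z:onz(m,[260+(c[0]+.5)/4-.5,150+(c[1]+.5)/4-.5],z)
def show(n,cs,z):
    Q=np.array([P(c,z) for c in cs]);print(n,Q[:,:2].round(1).tolist(),'mean',Q.mean(0).round(1),'sides',[np.linalg.norm(Q[i]-Q[i-1]).round(1) for i in range(len(Q))]);return Q
T=show('tabtop',[(556,278),(600,276),(597,370),(552,370)],143.5)
show('plate top',[(70,113),(113,113),(117,313),(77,313)],53)
show('saddle top',[(430,126),(600,126)],54)
show('saddle low',[(424,298),(598,298)],54)
show('mouth',[(118,148),(298,148),(298,246)],40)
a=show('rail up',[(114,104),(498,110),(790,113)],40)
b=show('rail low',[(114,300),(420,300),(790,296)],40)
s=show('slot',[(340,222),(420,222),(610,220),(790,219)],40)
for q in(a,b,s): d=q[0]-q[-1];print('yaw',np.arctan2(d[1],d[0]))
# consistency
c=T.mean(0);print('proj tabtop in top/side',proj(mt,c),proj(ms,c))
t=cv2.imread('pics/top0.png')[205:255,215:265];cv2.imwrite('pics/tt.png',cv2.resize(t,None,fx=10,fy=10,interpolation=cv2.INTER_CUBIC))
```

```text
tabtop [[472.1, 91.1], [472.3, 101.8], [496.9, 101.2], [496.2, 90.1]] mean [484.4  96.  143.5] sides [np.float64(24.1), np.float64(10.7), np.float64(24.6), np.float64(11.2)]
plate top [[443.9, -35.5], [444.8, -22.7], [508.2, -27.4], [507.4, -39.8]] mean [476.1 -31.3  53. ] sides [np.float64(63.6), np.float64(12.8), np.float64(63.6), np.float64(12.4)]
saddle top [[454.6, 71.3], [457.8, 122.0]] mean [456.2  96.7  54. ] sides [np.float64(50.8), np.float64(50.8)]
saddle low [[509.0, 67.8], [512.5, 121.6]] mean [510.8  94.7  54. ] sides [np.float64(53.9), np.float64(53.9)]
mouth [[458.8, -23.7], [462.4, 31.8], [494.3, 30.1]] mean [471.8  12.7  40. ] sides [np.float64(64.4), np.float64(55.7), np.float64(31.9)]
rail up [[444.9, -23.6], [454.3, 93.8], [461.0, 184.0]] mean [453.4  84.7  40. ] sides [np.float64(208.2), np.float64(117.9), np.float64(90.4)]
rail low [[508.6, -29.6], [514.9, 67.9], [521.3, 186.5]] mean [514.9  74.9  40. ] sides [np.float64(216.5), np.float64(97.7), np.float64(118.8)]
slot [[487.2, 43.7], [488.8, 68.7], [492.0, 128.5], [495.3, 185.4]] mean [490.8 106.6  40. ] sides [np.float64(142.0), np.float64(25.1), np.float64(59.8), np.float64(57.0)]
yaw -1.6480614543846634
yaw -1.6294594648378524
yaw -1.6282901310768125
proj tabtop in top/side [227.26984362 219.96222038] [281.51691871 112.12559172]
```

View pics/tt.png

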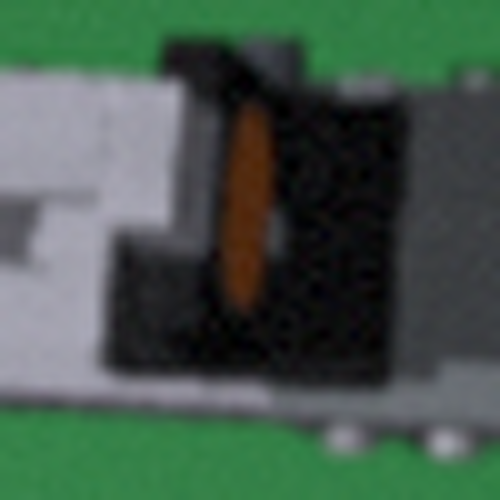

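The measurements agree with the known sizes: tab 24×11 mm, saddle about 54×51, rail about 60 wide. The carrier is at about (484,95). Slot yaw is about -1.639, the stop face is at y≈-24, and the tray is at about (646,30). Now I'll grasp.

Run:
```python
from station import *
from h import *
Y=-1.639+np.pi
goto([484.4,95,230],[np.pi,0,Y]); 
movel([484.4,95,133],velocity=120); sleep(.2)
o=get_obs();print(o['ee_pos'],o['tool_rot'],o['force'],o['torque']);np.save('f0.npy',o['force'])
cv2.imwrite('pics/w2.png',grab_frame('wrist'));cv2.imwrite('pics/t2.png',cv2.resize(grab_frame('top')[150:300,150:350],None,fx=4,fy=4)); print(get_obs()['time'])
```

```text
[484.98525083  95.03730958 133.70802954] [ 3.14010130e+00 -1.52398946e-04  1.50265879e+00] [-0.92114643 -0.10951893 -0.16469946] [ 0.02181878 -0.0461838   0.01780616]
4.5917
```

View pics/w2.png

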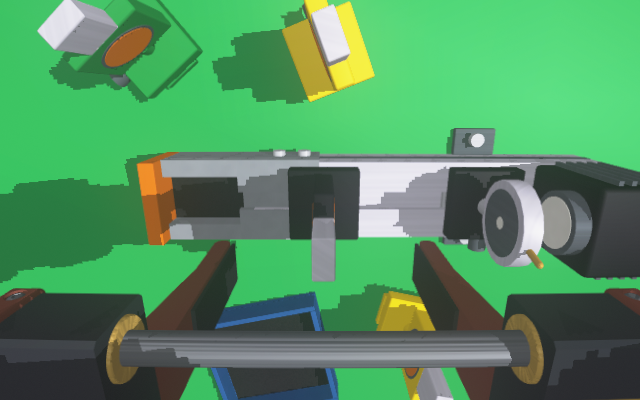

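The tab at (324,245) is centred between the fingers, whose tips are at columns 236 and 413. Closing now, then a first slow slide.

Run:
```python
from station import *
from h import *
f0=np.load('f0.npy')
u=np.array([np.cos(-1.639),np.sin(-1.639),0]);p0=np.array([484.4,95,133.])
move_gripper(0); sleep(.2)
def st(s):
    o=get_obs();print(s,o['ee_pos'].round(2),(o['force']-f0).round(2),o['torque'].round(2),round(o['width'],2),round(o['time'],2));return o
st('grip')
for d in(2,8,20,35):
    movel(p0+u*d,velocity=40);o=st(d)
    if np.linalg.norm(o['force']-f0)>15:break
```

```text
grip [484.94  95.04 133.46] [ 1.62 -0.57  5.66] [ 0.07  0.09 -0.  ] 0.55 6.14
2 [484.85  93.06 133.44] [1.28 0.42 6.4 ] [ 0.1   0.03 -0.03] 0.54 6.39
8 [484.46  86.66 133.45] [ 1.05 -0.75  5.55] [-0.1   0.07 -0.03] 0.54 6.69
20 [483.63  74.44 133.45] [ 1.15 -2.23  6.14] [-0.22  0.01 -0.02] 0.28 7.14
35 [482.63  59.51 133.45] [ 0.54 -0.4   6.54] [-0.18 -0.05  0.  ] 0.64 7.67
```

The width is 0.5 mm, so the fingers missed the tab. I stop and look.

Run:
```python
from station import *
from h import *
cv2.imwrite('pics/w3.png',grab_frame('wrist'));cv2.imwrite('pics/t3.png',cv2.resize(grab_frame('top')[150:300,150:350],None,fx=4,fy=4));cv2.imwrite('pics/s3.png',cv2.resize(grab_frame('side')[60:220,210:410],None,fx=3.75,fy=3.75)); print(get_obs()['time'])
```

```text
7.8167
```

View pics/w3.png

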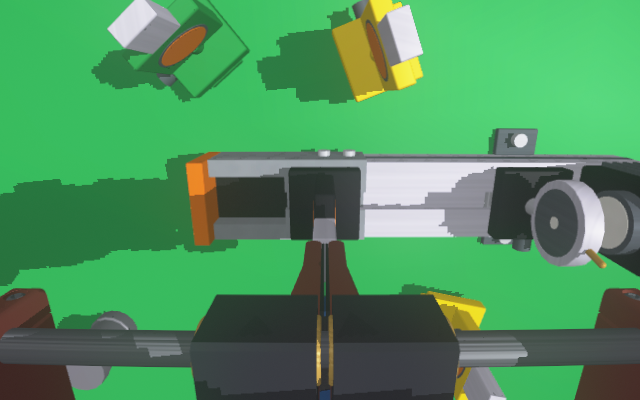

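View pics/s3.png

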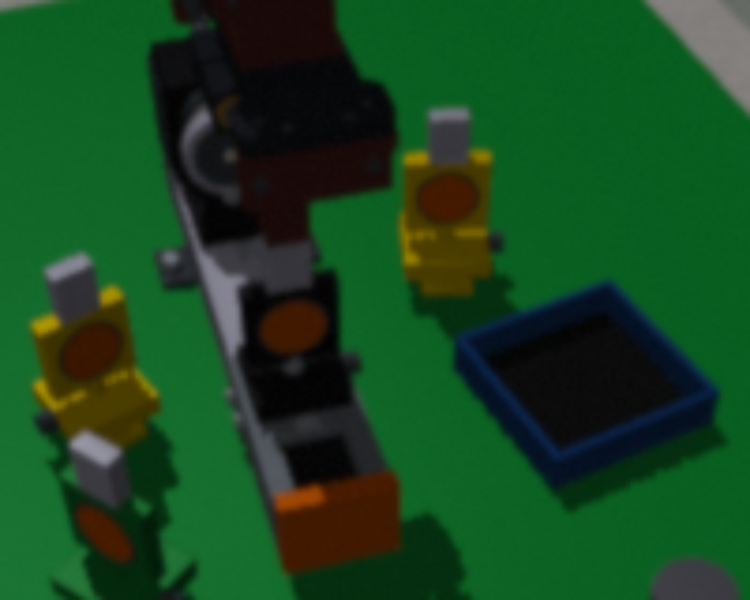

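View pics/t3.png

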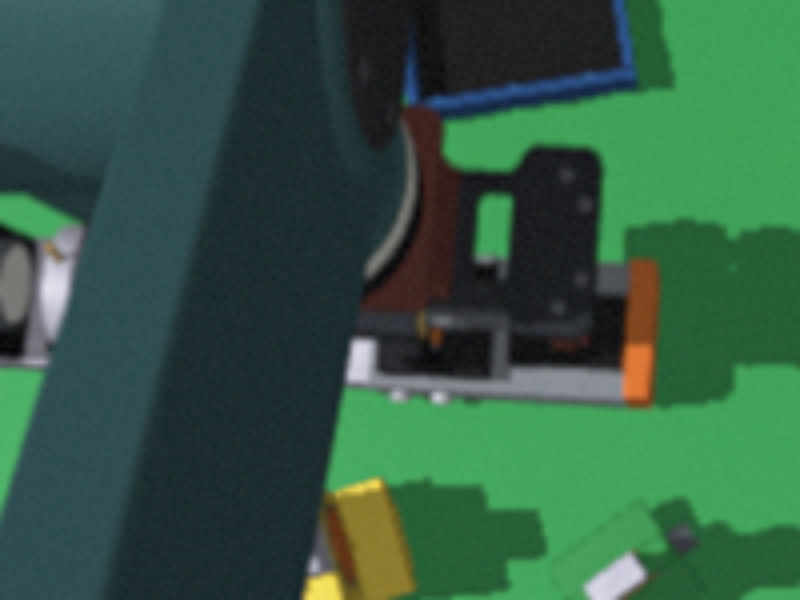

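Run:
```python
from station import *
from h import *
m=camera_model('wrist');ms=camera_model('side')
o=get_obs();e=o['ee_pos'];print(e)
for z in (22,3,0,-20):
    print('tool',z,proj(m,e-[0,0,z]).round(1),((proj(ms,e-[0,0,z])-[210,60])*3.75).round(0))
for x in(472.5,484.4,496.5):print('tabtop',x,proj(m,[x,59.5,143.5]).round(1),'tabbottom',proj(m,[x,59.5,113.5]).round(1), ((proj(ms,[x,59.5,143.5])-[210,60])*3.75).round(0), ((proj(ms,[x,59.5,113.5])-[210,60])*3.75).round(0))
t=cv2.imread('pics/w3.png')[150:310,240:410]
cv2.imwrite('pics/w3c.png',cv2.resize(t,None,fx=3.7,fy=3.7,interpolation=cv2.INTER_CUBIC))
```

```text
[482.63943645  59.52257499 133.45057502]
tool 22 [321.9 236. ] [290. 287.]
tool 3 [321.7 249.7] [288. 259.]
tool 0 [321.6 252.1] [287. 254.]
tool -20 [321.3 270.1] [285. 223.]
tabtop 472.5 [320.  241.8] tabbottom [320.6 220.8] [267. 243.] [271. 289.]
tabtop 484.4 [321.7 263.9] tabbottom [322.1 240.2] [290. 238.] [293. 284.]
tabtop 496.5 [323.3 285.4] tabbottom [323.5 259.2] [313. 233.] [315. 278.]
```

View pics/w3c.png

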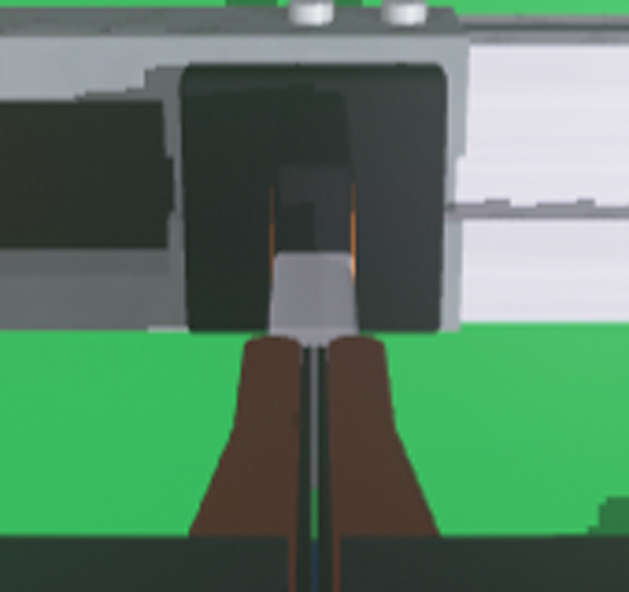

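Run:
```python
from station import *
from h import *
m=dict(camera_model('wrist'));w=np.load('w1.npy');m['xyz'],m['attitude']=w[:3],w[3:]
mt,ms=camera_model('top'),camera_model('side')
W=lambda c:[260+(c[0]+.5)/4-.5,150+(c[1]+.5)/4-.5]
wr=ray(m,W((576,323)));tr=ray(mt,[229.2,219.5]);sr=ray(ms,[281.5,112.0])
for n,r in(('w+t',[wr,tr]),('w+s',[wr,sr]),('t+s',[tr,sr]),('all',[wr,tr,sr])):print(n,*tri(r))
# finger tips now: wrist model now, tip near edge
mw=camera_model('wrist');print(mw['xyz'],mw['attitude'])
wt=ray(mw,[240+315/3.7,150+338/3.7]);st=ray(ms,[210+285/3.75,60+242/3.75]);print('tip w+s',tri([wt,st]))
print(get_obs()['width'])
cv2.imwrite('pics/s3r.png',cv2.resize(cv2.imread('pics/s3.png')[180:330,200:380],None,fx=4,fy=4))
```

```text
w+t [486.15807833  95.6564864  137.84535143] [np.float64(1.4864837991989044), np.float64(1.4864837991989153)]
w+s [484.1547401   95.943083   143.80543101] [np.float64(0.17397069656853711), np.float64(0.17397069656861933)]
t+s [483.93577441  92.18346858 146.82759608] [np.float64(0.5778422904177108), np.float64(0.577842290417661)]
all [484.0970238   94.22796614 144.9039695 ] [np.float64(1.5658637779029794), np.float64(1.8198803675711122), np.float64(0.30989234296826706)]
[403.2175786   66.34223913 305.61311271] [2.84592189e+00 1.40291483e-04 1.50364370e+00]
tip w+s (array([479.10505157,  62.12565488, 137.58112301]), [np.float64(3.8178472813551436), np.float64(3.817847281355098)])
0.7740678404177128
```

View pics/s3r.png

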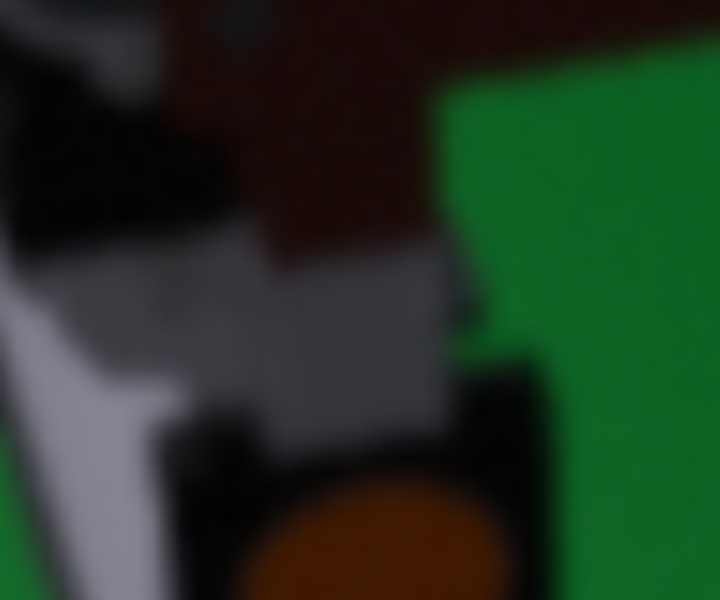

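The pictures contradict the stated tool geometry. The fingers are resting on the tab's top at z≈143.5 (wrist (324,241), side crop (285,240)) while the reported TCP is at z=133.5. The open fingertips' pixel spacing in w1 and w2 (177 px for 87.6 mm) also puts the tips about 8 mm behind the TCP, not 22 mm ahead. So the real tips are about 31 mm higher than stated. The carrier only followed by friction, which did no harm. I'll rise, open, and go lower under force watch.

Run:
```python
from station import *
from h import *
p=np.array([484.4,95,133.])+35*np.array([np.cos(-1.639),np.sin(-1.639),0])
movel(p+[0,0,20],velocity=80);move_gripper(88);sleep(.1)
f0=get_obs()['force'];np.save('f0.npy',f0)
for z in(133,125,120,116,112,108):
    movel([*p[:2],z],velocity=60);o=get_obs();df=o['force']-f0
    print(z,o['ee_pos'].round(2),df.round(2),round(o['time'],2))
    if np.linalg.norm(df)>6: print('STOP');break
cv2.imwrite('pics/w4.png',grab_frame('wrist'))
cv2.imwrite('pics/s4.png',cv2.resize(grab_frame('side')[60:220,210:410],None,fx=3.75,fy=3.75))
```

```text
133 [481.57  60.08 132.43] [ 0.06  0.78 -0.12] 10.18
125 [481.66  60.1  124.63] [0.78 0.36 0.02] 10.46
120 [481.75  60.09 119.73] [ 0.32  0.17 -0.26] 10.71
116 [481.83  60.07 115.79] [ 1.65  0.45 -0.74] 10.96
112 [481.79  60.11 111.74] [ 0.5   0.68 -0.32] 11.21
108 [481.75  60.11 107.72] [ 0.98  0.42 -0.31] 11.46
```

View pics/w4.png

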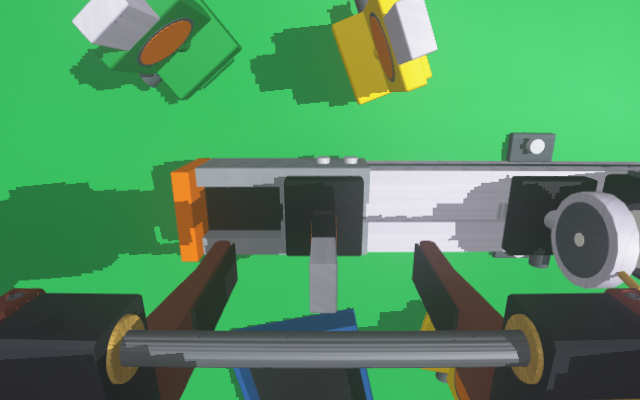

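View pics/s4.png

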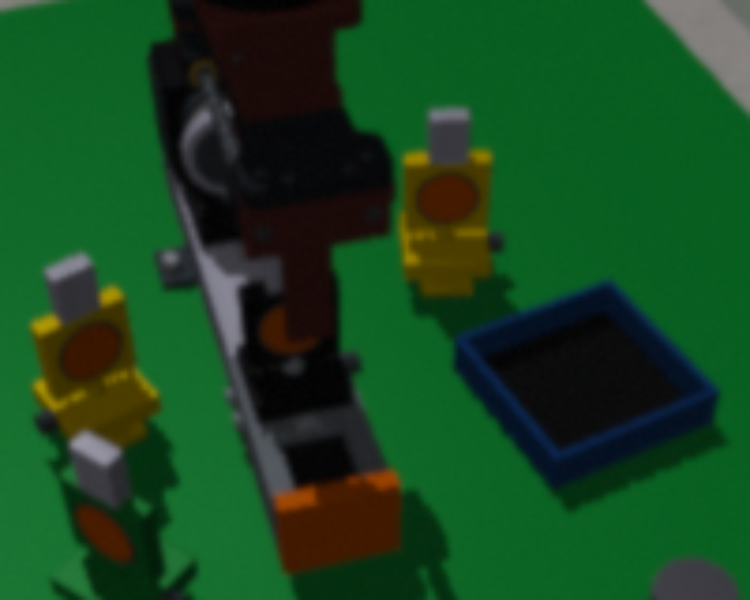

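The tab at (324,275) now lies well between the fingers, behind the tips at row 241. Closing.

Run:
```python
from station import *
from h import *
move_gripper(8);sleep(.2);o=get_obs();f0=np.load('f0.npy')
print(o['ee_pos'].round(2),(o['force']-f0).round(2),o['torque'].round(2),o['width'],o['time'])
cv2.imwrite('pics/w5.png',grab_frame('wrist'))
```

```text
[481.96  60.09 107.94] [ 1.45  0.19 -0.92] [ 0.04 -0.03 -0.  ] 11.830097471845226 12.9083
```

View pics/w5.png

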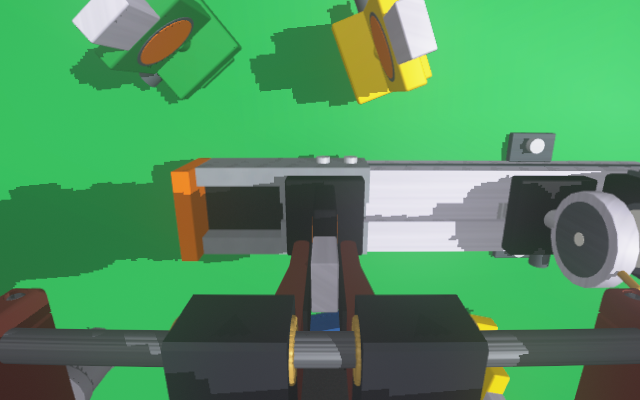

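Gripped: width 11.8 mm on the 12 mm tab. Sliding now, slow steps near the stop.

```bash
cat >> h.py <<'E'
u=np.array([np.cos(-1.639),np.sin(-1.639),0]);p0=np.array([484.4,95,108.])
E
python3 - <<'E'
from station import *
from h import *
f0=get_obs()['force'];np.save('f1.npy',f0)
def st(d):
    o=get_obs();df=o['force']-f0;print(d,o['ee_pos'].round(2),df.round(2),o['torque'].round(2),round(o['width'],2),round(o['time'],2));return df
for d in(45,60,75,80):
    movel(p0+u*d,velocity=50);df=st(d)
    if np.linalg.norm(df)>8:print('STOP');raise SystemExit
d=80
while d<108:
    d+=1;movel(p0+u*d,velocity=15);df=st(d) if d>88 else get_obs()['force']-f0
    if df@(-u)>4 or np.linalg.norm(df)>10:print('contact',d);break
print(get_obs()['time'])
E
```

```text
45 [481.23  49.64 107.96] [-0.72 -0.91 -0.94] [-0.    0.02  0.02] 11.78 13.31
60 [480.23  34.79 107.95] [ 0.37  0.36 -2.42] [-0.    0.04  0.03] 11.99 13.76
75 [479.19  19.88 107.95] [-0.06  1.1  -3.04] [-0.01  0.   -0.  ] 11.72 14.21
80 [478.92  14.99 107.99] [-0.08 -0.19 -2.35] [ 0.02 -0.01 -0.  ] 11.29 14.46
89 [478.33   6.15 107.99] [-0.22  0.47 -2.6 ] [-0.01  0.02 -0.03] 12.3 16.71
90 [478.26   5.15 108.  ] [-0.21 -0.34 -3.03] [ 0.03 -0.01 -0.02] 11.82 16.96
91 [478.18   4.15 107.98] [-0.03 -0.   -3.15] [ 0.03  0.   -0.04] 11.87 17.21
92 [478.14   3.17 108.  ] [-0.13 -0.23 -2.96] [ 0.03 -0.   -0.  ] 12.09 17.46
93 [478.05   2.15 108.  ] [-0.02 -0.19 -1.91] [ 0.03 -0.02 -0.03] 12.22 17.71
94 [477.98   1.16 107.98] [-0.19 -0.76 -1.74] [-0.05 -0.01  0.03] 11.76 17.96
95 [4.7792e+02 1.7000e-01 1.0800e+02] [ 0.38 -0.02 -2.41] [-0.02 -0.04 -0.06] 11.88 18.21
96 [477.88  -0.83 108.01] [-0.45  0.47 -2.72] [ 0.04 -0.02  0.01] 11.52 18.46
97 [477.8   -1.83 108.01] [ 0.31 -0.32 -3.21] [ 0.03  0.01 -0.01] 11.77 18.71
98 [477.71  -2.25 107.98] [-0.27  3.15 -2.46] [ 0.88 -0.07  0.02] 11.89 18.96
99 [477.73  -2.57 108.07] [ 1.13  6.69 -1.91] [ 1.62 -0.15  0.03] 12.03 19.21
contact 99
19.2083
```

Contact was felt at TCP y≈-2 (6.7 N). The predicted contact was y≈+1, so this agrees within about 3 mm. Backing off about 2 mm, then lifting in watched steps.

Run:
```python
from station import *
from h import *
f0=np.load('f1.npy')
b=p0+u*95.3
movel(b,velocity=20);sleep(.15)
def st(d):
    o=get_obs();df=o['force']-f0;print(d,o['ee_pos'].round(2),df.round(2),o['torque'].round(2),round(o['width'],2),round(o['time'],2));return df
st(0)
for h in(1,2,3,5,8,12,16,22,28):
    movel(b+[0,0,h],velocity=15 if h<10 else 30);df=st(h)
    if abs(df[2])>11 or np.hypot(df[0],df[1])>6:print('STOP');break
cv2.imwrite('pics/s6.png',cv2.resize(grab_frame('side')[60:220,210:410],None,fx=3.75,fy=3.75));cv2.imwrite('pics/w6.png',grab_frame('wrist'))
```

```text
0 [ 4.7794e+02 -3.3000e-01  1.0801e+02] [-0.44 -0.98 -2.83] [0.04 0.03 0.05] 11.76 19.69
1 [ 4.7799e+02 -1.9000e-01  1.0909e+02] [-0.    0.57 -2.22] [ 0.02 -0.    0.01] 11.9 19.94
2 [ 4.7799e+02 -1.2000e-01  1.1008e+02] [-0.28 -0.93 -3.04] [-0.   -0.05  0.02] 11.68 20.19
3 [ 4.7796e+02 -7.0000e-02  1.1106e+02] [-0.16 -0.27 -1.84] [ 0.01 -0.01  0.01] 12.09 20.44
5 [ 4.7806e+02 -1.1000e-01  1.1315e+02] [ 0.38 -0.44 -3.18] [-0.02  0.01  0.01] 11.75 20.73
8 [ 4.7807e+02 -1.1000e-01  1.1616e+02] [-0.76 -1.05 -2.8 ] [-0.04 -0.01 -0.01] 11.88 21.07
12 [ 4.7817e+02 -1.0000e-01  1.2025e+02] [-0.07 -0.93 -2.43] [ 0.01 -0.03  0.02] 12.28 21.36
16 [ 4.7813e+02 -1.2000e-01  1.2424e+02] [-0.02 -0.74 -1.68] [ 0.03  0.02 -0.03] 11.67 21.64
22 [ 4.7816e+02 -1.2000e-01  1.3027e+02] [ 0.63 -0.45 -3.03] [-0.01 -0.03 -0.02] 11.79 21.99
28 [ 4.7813e+02 -1.1000e-01  1.3624e+02] [ 0.51 -0.67 -2.63] [0.   0.02 0.04] 11.96 22.34
```

View pics/s6.png

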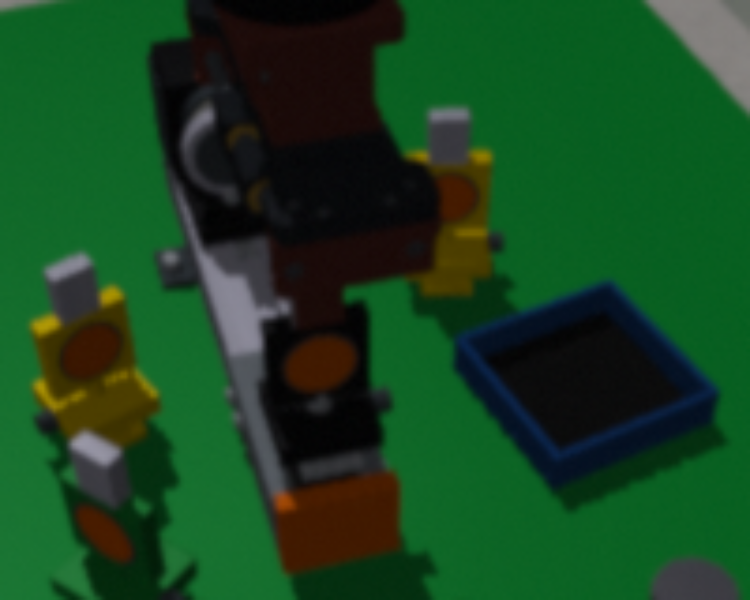

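It lifted free: weight about 2.7 N, no sideways load, and the foot rose with the tab. Moving to a hover above the tray.

Run:
```python
from station import *
from h import *
b=p0+u*95.3
movel(b+[0,0,52],velocity=80)
movel([646,29.5,160],velocity=90,ori=[np.pi,0,1.71])
movel([646,29.5,122],velocity=60);sleep(.2)
o=get_obs();print(o['ee_pos'],o['tool_rot'],o['width'],(o['force']-np.load('f1.npy')).round(2),o['time']);np.save('f2.npy',o['force'])
m=camera_model('wrist');f=grab_frame('wrist');cv2.imwrite('pics/w7.png',f)
cv2.imwrite('pics/s7.png',cv2.resize(grab_frame('side')[60:220,210:410],None,fx=3.75,fy=3.75))
```

```text
[646.39399782  29.47676398 122.50214507] [3.14066174e+00 1.91431196e-04 1.70999709e+00] 11.980399219887076 [-0.84 -0.39 -2.56] 25.925
```

View pics/s7.png

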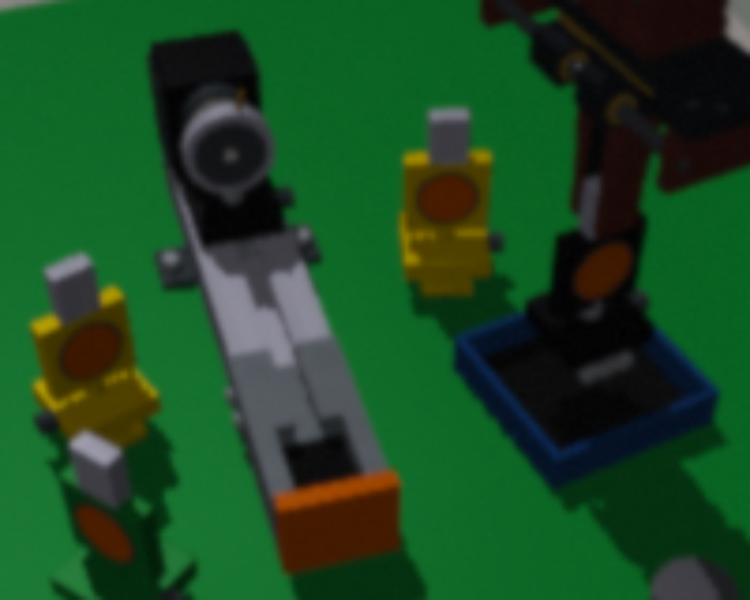

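View pics/w7.png

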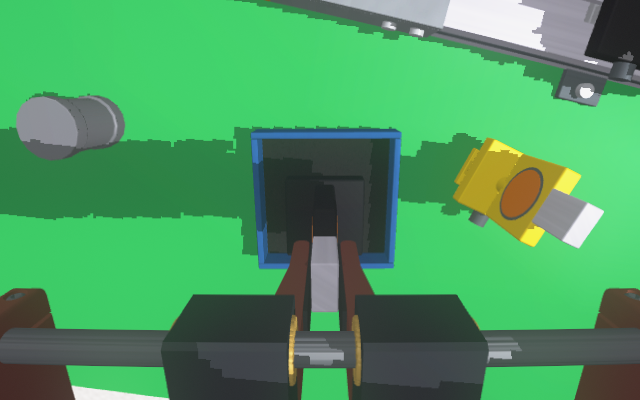

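The carrier hangs upright over the tray. The rim corners in the wrist view are at (252,131), (400,131), (394,267) and (260,267), and I'll check the centre from these before lowering.

Run:
```python
from station import *
from h import *
m=camera_model('wrist')
Q=np.array([onz(m,p,26) for p in[(252,131),(400,131),(394,267),(260,267)]]);c=Q.mean(0);print(Q.round(1),c,[np.linalg.norm(Q[i]-Q[i-1]).round(1) for i in range(4)])
if np.hypot(c[0]-646,c[1]-29.5)<10:
    f0=np.load('f2.npy')
    z=122
    for z in[110,100,95,*np.arange(94,82,-.7)]:
        movel([646,29.5,z],velocity=40 if z>94 else 12);o=get_obs();df=o['force']-f0
        if z<92:print(round(z,1),o['ee_pos'].round(2),df.round(2),round(o['time'],2))
        if df[2]>3.0:break
    sleep(.2);o=get_obs();print(o['ee_pos'],(o['force']-f0).round(2),o['torque'].round(2),o['time'])
```

```text
[[601.6 -29.3  26. ]
 [586.4  78.7  26. ]
 [695.8  95.9  26. ]
 [711.3 -13.7  26. ]] [648.79409334  32.91299835  26.        ] [np.float64(110.7), np.float64(109.0), np.float64(110.8), np.float64(110.7)]
91.9 [645.95  29.49  91.85] [0.45 0.43 0.86] 28.15
91.2 [645.93  29.48  91.12] [ 1.27  0.48 -0.37] 28.4
90.5 [645.96  29.5   90.43] [-0.06 -0.1   0.44] 28.65
89.8 [645.94  29.54  89.73] [ 1.02 -0.63  0.17] 28.9
89.1 [645.94  29.48  89.02] [ 0.71  0.46 -0.57] 29.15
88.4 [645.95  29.51  88.34] [ 0.5  -0.43 -1.06] 29.4
87.7 [645.94  29.52  87.63] [ 0.46  0.66 -0.31] 29.65
87.0 [646.29  29.43  87.46] [-0.67  0.42  4.58] 29.9
[646.32475002  29.45047814  87.4669227 ] [-0.03 -0.89  6.74] [0.03 0.27 0.06] 30.1
```

It touched down at TCP z=87.5, exactly as predicted, at about 7 N. Releasing and retreating.

Run:
```python
from station import *
from h import *
move_gripper(40);sleep(.1);o=get_obs();print(o['width'],(o['force']-np.load('f2.npy')).round(2))
movel([646.2,29.5,190],velocity=90)
goto([480,250,260],[np.pi,0,1.71]);o=get_obs();print(o['ee_pos'],o['time'])
t=grab_frame('top');s=grab_frame('side');cv2.imwrite('pics/t8.png',t);cv2.imwrite('pics/s8.png',s)
a=np.hstack([cv2.resize(t[60:280,100:400],(480,352)),cv2.resize(s[50:250,210:410],(320,320)).copy() if 0 else cv2.resize(s[60:236,210:370],(320,352))]);cv2.imwrite('pics/a8.png',a)
```

```text
40.34254542667583 [ 0.86 -0.17  3.3 ]
[480.71940281 249.38839944 259.65975627] 33.225
```

View pics/s8.png

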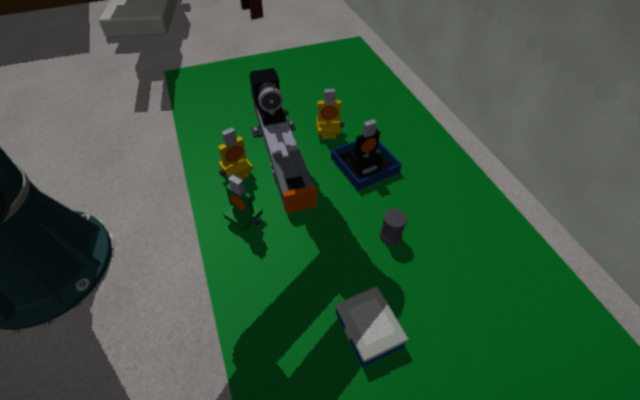

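View pics/t8.png

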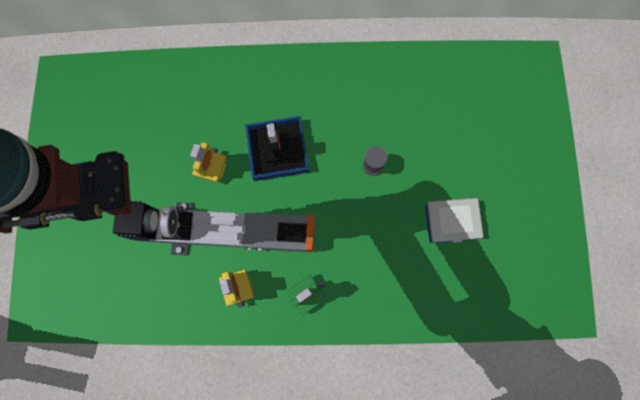

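In both views the carrier stands in the tray, at top (274,140) and side (369,150). The iris, slide box, canister and look-alikes are at their first pixels. I'll check uprightness by triangulating the tab top, then hand in.

Run:
```python
from station import *
from h import *
mt,ms=camera_model('top'),camera_model('side');t,s=cv2.imread('pics/t8.png'),cv2.imread('pics/s8.png')
for p in([646.2,29.5,123],[648,29.5,123]):print(proj(mt,p),proj(ms,p))
t0=cv2.imread('pics/top0.png')
for n,b in(('can',(355,140,395,180)),('iris',(150,200,190,245))):
    a,c=t0[b[1]:b[3],b[0]:b[2]],t[b[1]:b[3],b[0]:b[2]];print(n,cv2.phaseCorrelate(np.float32(cv2.cvtColor(a,6)),np.float32(cv2.cvtColor(c,6))))
for i,bx in((t,(262,118,285,142)),(s,(360,115,382,138))):
    h=cv2.cvtColor(i,cv2.COLOR_BGR2HSV)[bx[1]:bx[3],bx[0]:bx[2]];k=cv2.inRange(h,(0,0,75),(180,70,255));ys,xs=np.nonzero(k);print(xs.min()+bx[0],xs.max()+bx[0],ys.min()+bx[1],ys.max()+bx[1],len(xs))
o=get_obs();print(o['force'],np.abs(o['joint_velocities']).max());hand_in();print(get_obs()['time'])
```

```text
[270.19771773 129.78595278] [370.44898437 122.98181338]
[270.20883028 128.81446537] [371.26764858 122.78603024]
can ((0.14794528962310594, -0.1547100627961271), 0.9596344453096389)
iris ((0.021937797458836172, 0.591589056903782), 0.9437355544832018)
266 276 123 141 150
364 375 120 125 49
[-0.00828713  0.05269609 -0.64682825] 0.003793293224963877
the job is handed in; nothing more can be done
the job is handed in; nothing more can be done
```

The filter carrier is off the rail and standing upright in the blue tray. The job was handed in at about 33 s, but no verdict is reported.

**What happened**
- **First grasp:** it failed. The fingertips sat about 31 mm higher than the stated tool geometry, so they closed on top of the tab and dragged the carrier 35 mm by friction. The highest force I read was about 7 N and nothing was damaged. I saw this from the finger width and the pictures.
- **Second grasp:** I regripped lower, and the fingers held at 11.8 mm on the 12 mm tab.
- **Slide:** I eased the carrier up to the stop plate. Contact was felt at about 7 N, some 3 mm beyond where the images put it. I then backed off about 2 mm.
- **Lift and placing:** it came out with no sideways load. It touched down at the predicted height with about 7 N, and I released it and moved clear.

**Last checks**
- **Position:** in the tray, the tab top's expected pixel, top (270,130) and side (370,123), lies within the tab's measured blobs. That fits an upright carrier at about (646,29.5).
- **Centre:** the two tray-centre estimates, (646,30) and (649,33), differ by about 4 mm, well inside the 35 mm allowed.
- **Bystanders:** the canister moved 0.2 px or less and the iris carrier about 0.6 px (roughly 1 mm, possibly lighting). I compared the slide box and the yellow and green look-alikes only by eye, and they look unmoved.
- **Not measured:** I did not measure the carrier's tilt as an angle, or step 1's 88 mm rail position. That step rests on the carrier having reached the stop.

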